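Park the balancing inspection lamp

ROBOT

A 6-joint arm with a two-finger parallel gripper is mounted at the origin on the work surface. World frame = base frame: x ahead of the robot, y to its left, z up, the work surface at z = 0. Lengths are in m, angles in degrees, forces in N, time in s.
With the tool pointing down it reaches from about 0.25 to 0.725 m from the base axis. Payload 9.7 kg.
Tool frame: the origin (TCP) lies midway between the tips of the shut fingers; the grasp point (between the pads) lies 19 mm behind it; z points along the fingers, y is the line along which they close (so a half turn about z gives the same grasp; the last joint's range is limited). The gripper opens to 85 mm and grips with 20 to 120 N. Pads are 22 mm wide; open, the fingers measure 114 mm over their backs; the gripper's body (76 mm by 85 mm) begins 54 mm behind the grasp point. The pads swing forward as they close: fully open they stand 13 mm farther back than shut.
Start: joints at [-68.182, 4.979, 10.078, 95.1, 0, 90], TCP at [0.204, -0.511, 0.231] pointing down, gripper open.
Joint ranges: [-179.16, 179.16], [-48.56, 103.87], [-65.8, 70.77], [-126.05, 130.52], [-82.76, 87.17], [-180, 180]. Speed limits (degrees/s): [127.2, 127.2, 147.25, 180, 180, 180].

INTERFACE

Orientations are given as [roll, pitch, yaw] about the fixed x, y, z axes, in that order (R = Rz(yaw) Ry(pitch) Rx(roll)).
In Python, from workcell import readout, imaging, bot, spotter gives the robot as it stands.
- The arm moves only by the shell command python3 -m jog 'ROWS' [FORCE]. ROWS is JSON, a list of rows, each an object with "rotation": the turn, a rotation vector about the world's x, y, z in degrees, a list of three; "translation": the shift along the world's x, y, z in mm, a list of three; "grip": the finger opening in mm, from 0 to 85.4. In form: [{"rotation": [wx, wy, wz], "translation": [dx, dy, dz], "grip": grip}, ...]. A call has 1 to 20 rows; each row is the pose to reach, as a shift and turn from the pose commanded when the call began; what a row does not reach only later rows make up. A row lasts 1/10 s, in which the tool goes at most 50 mm and 8.59 degrees, less where a joint would pass 70% of its speed; a pose out of reach is approached as far as the arm can. A call with a gripper value outside its range is refused whole. The fingers move at their own pace and stop on an object; FORCE is the grip in N (left out, the last holds). Time passes only in rows, so rows that repeat a pose let the fingers close. It gives the time, the measured TCP pose, the force, the opening and the grip force at its end, in the units of the state.
- readout.get_obs(): the state, without advancing time (a new reading comes with each control period).
- imaging.camera(name): name is "scene" or "side" or "wrist"; returns (picture, depth): 400x640x3 uint8, red, green, blue; 400x640 float32, m along the optical axis (not along the pixel's ray), 0 where there is no reading.
- imaging.camera_info(name): a dict with "vertical_fov" (degrees; the focal length in pixels is half the picture's height over the tangent of half this angle, whatever the lens; pixels are square), "cx", "cy" (the principal point, pixels), "extrinsics" (4x4, takes a point from camera to world coordinates); the wrist camera has in their place "tool_from_camera" (4x4, takes a point from camera to tool coordinates, whose origin is the TCP and whose axes are the flange's). Camera axes: x right, y down, z forward; pixel columns grow to the right and rows downward; lengths in m; the calibration is good to about 2 mm. The wrist camera is an equidistant fisheye: a pixel r from the principal point sees the ray r / f radians off the axis. A picture is of the moment at which its call begins: read the wrist's pose just before it. camera_info takes no time and is no camera call.
- bot.job_done(): hands the job in; it is judged then, once.
Trained networks look in the newest picture that a camera, given by its name, has taken for a name from the list of things; names that differ only in an ending like _2 or _b are one class to them, and where a whole thing is asked for, a point or a joint stands for the part that bears it (a point fixed in the world has none). Each returns a list of dicts, best first, with "confidence" (0 to 1); they miss things now and then, are a little off and sometimes report something else, mostly with a low value. They report only what shows in the picture. A call takes as long as a camera call.
- spotter.spot_in(camera, target): "box" ([centre column, centre row, width, height] in pixels, round what is visible of it).
- spotter.mark_of(camera, target): "uv" ([column, row] in pixels: a listed point, or the origin of a listed thing).
The state is a dict: "time": time; "q": joint angles; "qd": joint speeds; "joint_efforts": joint torques, N m; "ee_pos": TCP position; "tcp_rot": TCP orientation; "wrist_force": force on the tool from outside, world axes, zero at the start; "torque": the same for the moment, N m; "opening": finger opening in m; "grasp_force": force on a finger pad.
Only numpy, scipy, OpenCV 4.12 (cv2) and the standard library are available. Lean on these libraries where they do the work, as an engineer would, in place of code of your own. Each camera call takes 0.05 s, during which the arm holds its last target. There are 200 camera calls.

TASK

The inspection lamp's neck spring has gone weak, so the top-heavy neck flops onto a stop: lift the lamp by its grip fin, tilt and shift the foot to get the neck upright off its stop, and keep it balancing freely near the middle, touching nothing, for at least six seconds on the way, before it reaches the parking dock. With the neck still upright, bring it in from the open end between the two prongs of the yoke while the foot is held above the dock plate, then set the foot down gently, straight on the plate, and let go. Never let the neck lean on a stop at the dock or bang the yoke, and leave everything else where it is.

Things in the scene. Friction and masses are not known exactly. Their poses are not given: they have to be found in the camera images.
- lamp: Inspection lamp, by its foot: grey slab 270 x 100 x 22 mm spanning x -80..190, y -50..50 mm of its frame. Origin: point of the underside straight below the grip fin; x points from fin to neck, z up. Foot with fin 0.60 kg, whole lamp 0.82 kg nominal; the whole lamp's centre of mass is about 32 mm ahead (+x) of the fin, so grip firmly (about 80 N).
- grip (a point): Grip point in the black fin, 66 mm above the foot's underside; axes as the foot's. The fin is an upright block 24 mm thick in y (pinch it there), 44 mm long in x, top 94 mm above the underside; fingertips have room down to 38 mm above the underside (below it a dark weight block, 100 x 80 mm).
- pivot (a point): Hinge of the neck: axis along the foot's x, 150 mm ahead of the fin, 45 mm above the underside. Only a weak centring spring, 0.26 N m/rad (zero at joint 0), and damping, 0.05 N m s/rad, act between neck and foot; hardly any dry friction. A foot rolled about its x passes on spring torque to the neck, so it can be steered by rolling or by shifting the foot.
- neck (a joint): Lean of the neck relative to the foot, rad: 0 square to it, positive turns about the foot's +x (head goes to the foot's -y side). Stops at -0.28 and 0.28; it starts on the 0.28 stop. Gravity tips the neck with about 0.40 N m per rad of lean from vertical (more than the spring), so it topples from upright with a time constant of about 0.5 s unless corrected.
- lamp_head (a point): Centre of the black lamp head, on the neck's axis 200 mm above the hinge; z axis up along the neck. Head 60 mm in diameter, 178 to 228 mm above the hinge; neck tube 14 mm in diameter. Neck with head: 0.22 kg nominal (true value within 10 %), centre of mass 184 mm above the hinge, moment of inertia about the hinge 0.0080 kg m2.
- dock: Fixed parking dock: dark steel plate 380 x 150 x 6 mm on the bench (x -110..270, y -75..75 mm of its frame) with a pillar and yoke. Origin on the bench below where the lamp's grip fin comes to stand: the parked lamp's frame coincides with the dock's, 6 mm higher (on the plate). x points to the pillar.
- pillar (a point): Top of the dock's white pillar (22 x 50 mm, 186 mm high), 245 mm ahead of the dock's origin; it carries the yoke.
- yoke (a point): Middle of the yoke, where the parked neck stands: 150 mm ahead of the dock's origin, 182 mm above the bench. Two level steel prongs along the dock's x, 12 mm thick, centred 30 mm either side (48 mm free between), rounded tips at x = 104 mm of the dock's frame, a cross bar at x = 225 mm. The neck enters past the tips, moving along +x.
- dish: bystander: glass dish 90 mm in diameter, 16 mm high, low in the middle; origin under its centre
- tweezers: bystander: steel tweezers 120 mm long, 8 mm high, origin at the middle on the bench
- wafer_box: bystander: white flat box 100 x 75 x 24 mm, origin under its centre
- bottle: bystander: amber bottle 68 mm in diameter, 150 mm high, far side; origin under its centre
- beaker: bystander: glass beaker 70 mm in diameter, 90 mm high, far side; origin under its centre
- driver: bystander: screwdriver lying on the right side
- jar: bystander: jar 64 mm in diameter, 65 mm high, on the left side; origin under its centre

How it is judged (in metres and radians):
On the way, in this order (a step that is already met when the one before it is completed fails the run):
1. the lamp is held above the bench, away from the dock, its neck balancing within 0.15 rad of the middle and touching nothing, for 6 s without a break (height (world z) of lamp above 0.015 m and horizontal distance between lamp and dock above 0.07 m and value of joint neck between -0.15 and 0.15 rad and contact force between neck and anything else below 0.05 N), for 6 s.
2. the neck is between the prongs, upright, with the foot still above the dock plate (z of lamp in the frame of dock above 0.012 m and x of lamp in the frame of dock between -0.025 and 0.025 m and y of lamp in the frame of dock between -0.025 and 0.025 m and y of lamp_head in the frame of dock between -0.035 and 0.035 m and value of joint neck between -0.16 and 0.16 rad), for 0.2 s.
At the end, for the whole second after the job is handed in: The foot stands flat on the dock plate, released and still, its origin within 25 mm along and 20 mm across of the dock's, turned less than 0.12 rad from it, and the neck stands between the prongs, within 0.18 rad of the middle (x of lamp in the frame of dock between -0.025 and 0.025 m and y of lamp in the frame of dock between -0.02 and 0.02 m and z of lamp in the frame of dock between 0.003 and 0.01 m and angle between the x axis of lamp and the x axis of dock, either way round below 0.12 rad and angle between lamp's own z axis and vertical below 0.04 rad and value of joint neck between -0.18 and 0.18 rad and y of lamp_head in the frame of dock between -0.04 and 0.04 m and linear speed of lamp below 0.02 m/s); the robot touches nothing.
It fails at once if the neck leans beyond 0.22 rad (on or close to its stop) with the lamp within 0.07 m of its place in the dock (horizontal distance between lamp and dock below 0.07 m and (value of joint neck above 0.22 rad or value of joint neck below -0.22 rad)).
It fails at once if the neck bangs the yoke or dock (over 10 N) (contact force between neck and dock above 10 N).
It fails at once if the lamp is slammed on the dock (over 45 N) (contact force between lamp and dock above 45 N).
It fails at once if the foot is tipped over (more than 0.6 rad) (angle between lamp's own z axis and vertical above 0.6 rad).
It fails at once if a bystander is moved more than 30 mm (distance of any of dish, tweezers, wafer_box, bottle, beaker, driver, jar from where it was at the start of the episode above 0.03 m).
It also fails if it takes over 64 s, if anything falls off the work surface, if the arm or the gripper's body presses on something with over 40 N, if the wrist force passes 120 N, or if a joint passes its speed limit or range.

## Working session

There is one attempt and no reset: what is moved stays moved. The work goes in short steps, Python scripts to look and compute and a shell command to move; the robot and the scene stay as the last step left them, time stands still between calls to the robot, and variables do not carry over. Pictures are saved under pics/ and viewed, at most 10 in all, crops included, and the job is handed in when it is done.

```bash
mkdir -p pics; ls; cat > h.py <<'E'
import numpy as np, cv2, json
from workcell import readout, imaging, bot, spotter
def K(n):
    i=imaging.camera_info(n); f=200/np.tan(np.radians(i["vertical_fov"])/2); return f,i["cx"],i["cy"],i
def ray(n,uv):
    f,cx,cy,i=K(n); T=np.array(i["extrinsics"]); d=np.array([(uv[0]-cx)/f,(uv[1]-cy)/f,1.])
    return T[:3,3],T[:3,:3]@d
def at_z(n,uv,z):
    o,d=ray(n,uv); return o+d*(z-o[2])/d[2]
def deproj(n,dep):
    f,cx,cy,i=K(n); T=np.array(i["extrinsics"]); v,u=np.mgrid[:400,:640]
    P=np.stack([(u-cx)/f*dep,(v-cy)/f*dep,dep],-1); return P@T[:3,:3].T+T[:3,3]
E
python3 - <<'E'
from h import *
for n in ("scene","side","wrist"):
    p,d=imaging.camera(n); cv2.imwrite(f"pics/{n}0.png",p[:,:,::-1]); np.savez(f"pics/{n}0.npz",p=p,d=d)
    i=K(n); print(n,i[:3],np.round(i[3].get("extrinsics",i[3].get("tool_from_camera")),3).tolist())
    if n!="wrist":
        for t in ("lamp","grip","pivot","lamp_head","dock","pillar","yoke"):
            r=spotter.mark_of(n,t)[:2]; print(t,[(np.round(x["uv"],1).tolist(),round(x["confidence"],2)) for x in r])
print(readout.get_obs())
E
```

```text
pics
scene (np.float64(476.2676589667794), 318.237109516858, 202.82214944305994) [[0.76, 0.479, -0.44, 1.256], [0.65, -0.571, 0.501, -0.774], [-0.011, -0.666, -0.745, 1.335], [0.0, 0.0, 0.0, 1.0]]
lamp [([240.1, 265.9], 0.89), ([277.5, 274.0], 0.74)]
grip [([239.9, 250.0], 0.75), ([382.5, 262.1], 0.54)]
pivot [([278.0, 276.1], 0.62)]
lamp_head [([256.2, 252.9], 0.6)]
dock [([339.4, 180.6], 0.97), ([375.2, 166.3], 0.71)]
pillar [([404.1, 175.2], 0.71)]
yoke [([374.6, 166.9], 0.96), ([383.9, 161.0], 0.68)]
side (np.float64(362.61551706329345), 321.2624670235302, 205.17813206376272) [[-0.997, -0.065, 0.05, 0.522], [-0.079, 0.594, -0.801, 0.862], [0.022, -0.802, -0.597, 0.816], [0.0, 0.0, 0.0, 1.0]]
lamp [([362.7, 204.2], 0.82), ([297.2, 247.9], 0.51)]
grip [([362.6, 190.3], 0.83)]
pivot [([321.7, 196.1], 0.94), ([298.7, 248.7], 0.4)]
lamp_head [([322.6, 143.3], 0.75)]
dock [([356.5, 313.5], 0.55)]
pillar [([257.4, 273.3], 0.88)]
yoke [([295.8, 269.6], 0.65)]
wrist (np.float64(309.70691628693146), 322.1179614057392, 203.24692001874428) [[0.0, -0.958, -0.285, 0.073], [1.0, 0.0, 0.0, 0.0], [-0.0, -0.285, 0.958, -0.143], [0.0, 0.0, 0.0, 1.0]]
{'time': 0.85, 'q': array([-6.81818917e+01,  4.97737437e+00,  1.00800006e+01,  9.50995762e+01,
        2.29689712e-04,  8.99997322e+01]), 'qd': array([-0.03268449,  0.03951894, -0.00495977, -0.00310757,  0.04630761,
        0.04985047]), 'joint_efforts': array([-2.56113608e-04, -5.20081687e+01,  4.64846814e+01,  1.98603193e-03,
       -4.71510873e-05,  3.18465467e-07]), 'ee_pos': array([ 0.2044166 , -0.51060682,  0.2313148 ]), 'tcp_rot': array([ 1.79996950e+02, -2.29675456e-04,  2.18183761e+01]), 'wrist_force': array([ 0.01373439,  0.47382018, -0.66982272]), 'torque': array([-0.00747539, -0.00640928, -0.03657013]), 'grasp_force': 0.0, 'opening': 0.08525227644985027}
```

```bash
python3 -c "
import cv2,numpy as np
a=[cv2.imread(f'pics/{n}0.png') for n in ('scene','side','wrist')]
cv2.imwrite('pics/m0.png',np.vstack([a[0],np.hstack([cv2.resize(x,(320,200)) for x in a[1:]])]))"
```

```text
(no output)
```

View pics/m0.png

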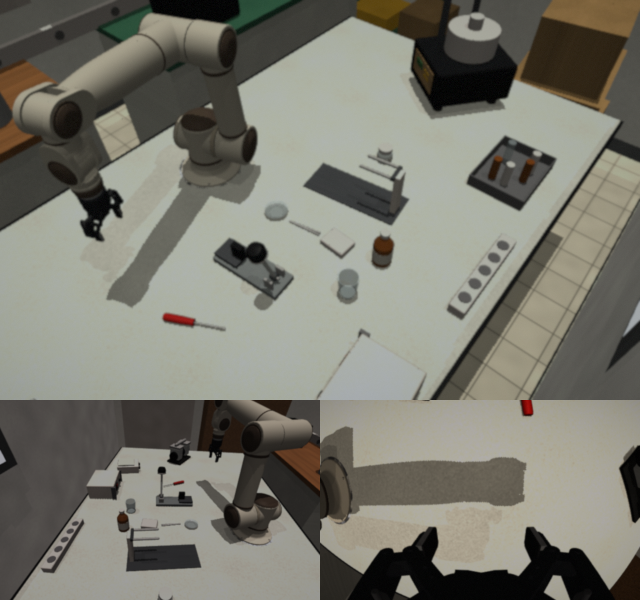

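```bash
python3 - <<'E'
from h import *
np.set_printoptions(precision=4,suppress=True)
M={"scene":dict(lamp=(240.1,265.9,0),grip=(239.9,250,.066),pivot=(278,276.1,.045),dock=(339.4,180.6,0),pillar=(404.1,175.2,.186),yoke=(374.6,166.9,.182)),
"side":dict(lamp=(362.7,204.2,0),grip=(362.6,190.3,.066),pivot=(321.7,196.1,.045),dock=(356.5,313.5,0),pillar=(257.4,273.3,.186),yoke=(295.8,269.6,.182))}
for n in M:
    for k,(u,v,z) in M[n].items(): print(n,k,at_z(n,(u,v),z)[:2])
for n in M:
    a=np.load(f"pics/{n}0.npz"); p,d=a["p"].astype(float),a["d"]; P=deproj(n,d)
    g=p.max(2); sat=p.max(2)-p.min(2)
    c=at_z(n,M[n]["dock"][:2],0); 
    for nm,c,zr,R in (("plate",c,(-.004,.014),.35),("foot",at_z(n,M[n]["lamp"][:2],0),(.014,.032),.3),("prongs",c,(.168,.196),.35)):
        dist=np.hypot(P[...,0]-c[0],P[...,1]-c[1])
        m=(d>0)&(dist<R)&(P[...,2]>zr[0])&(P[...,2]<zr[1])
        if nm=="plate": m&=(g<110)
        m=m.astype(np.uint8); nn,l,s,_=cv2.connectedComponentsWithStats(m)
        if nn<2: print(n,nm,"none"); continue
        if nm!="prongs": m=(l==1+np.argmax(s[1:,4]))
        m=m>0
        Q=P[m]; r=cv2.minAreaRect((Q[:,:2]*1000).astype(np.float32)); print(n,nm,m.sum(),"z",np.median(Q[:,2]),"med grey",np.median(g[m]),r)
E
```

```text
scene lamp [ 0.452  -0.2621]
scene grip [ 0.4452 -0.2445]
scene pivot [ 0.6008 -0.228 ]
scene dock [0.4562 0.266 ]
scene pillar [0.7203 0.2825]
scene yoke [0.6172 0.2547]
side lamp [ 0.4348 -0.255 ]
side grip [ 0.4412 -0.2512]
side pivot [ 0.5899 -0.2275]
side dock [0.4578 0.2454]
side pillar [0.7012 0.2963]
side yoke [0.6152 0.2723]
scene plate 2661 z 0.006155631362144698 med grey 60.0 ((543.0888671875, 252.9068603515625), (379.7735290527344, 154.81968688964844), 8.310295104980469)
scene foot 1071 z 0.02165206123613106 med grey 101.0 ((496.7388000488281, -244.72679138183594), (270.28033447265625, 101.45264434814453), 5.858245849609375)
scene prongs 505 z 0.18587924914820286 med grey 110.0 ((445.445068359375, 187.11495971679688), (581.0182495117188, 121.13404846191406), 22.405330657958984)
side plate 6558 z 0.0057998837269205294 med grey 43.0 ((540.937255859375, 252.7806396484375), (381.76812744140625, 160.1466827392578), 8.732003211975098)
side foot 836 z 0.021441418408726487 med grey 83.0 ((492.6240234375, -240.7501220703125), (267.6823425292969, 105.83878326416016), 5.504996299743652)
side prongs 1269 z 0.18585424739716117 med grey 83.0 ((428.8546142578125, 196.64645385742188), (600.9028930664062, 147.09649658203125), 25.71017074584961)
```

```bash
python3 -m jog '[{"rotation":[0,0,-8],"translation":[40,45,-10],"grip":85},{"rotation":[0,0,-16.1],"translation":[70,80,-40],"grip":85},{"rotation":[0,0,-16.1],"translation":[105,117,-60],"grip":85},{"rotation":[0,0,-16.1],"translation":[140,156,-80],"grip":85},{"rotation":[0,0,-16.1],"translation":[175,195,-80],"grip":85},{"rotation":[0,0,-16.1],"translation":[205,229,-80],"grip":85},{"rotation":[0,0,-16.1],"translation":[225,252,-80],"grip":85},{"rotation":[0,0,-16.1],"translation":[235,263,-80],"grip":85},{"rotation":[0,0,-16.1],"translation":[235,263,-80],"grip":85},{"rotation":[0,0,-16.1],"translation":[235,263,-80],"grip":85}]'
python3 - <<'E'
from h import *
B=dict(dish=((276,211),.008),tweezers=((305,228),.004),wafer=((338,242),.024),bottle=((383,240),.15),beaker=((347,275),.09),jar=((385,152),.065))
for k,(uv,z) in B.items(): print(k,at_z("scene",uv,z)[:2].round(3))
E
```

```text
time: 1.85
ee_pos: [0.4394, -0.2475, 0.1513]
tcp_rot: [180.0, 0.0, 5.8]
wrist_force: [0.0, 0.5, -0.3]
opening: 0.0846
grasp_force: 0.0
dish [ 0.38  -0.012]
tweezers [ 0.513 -0.001]
wafer [0.652 0.014]
bottle [0.813 0.035]
beaker [ 0.784 -0.107]
jar [0.534 0.454]
```

```bash
python3 -m jog '[{"rotation":[0,0,0],"translation":[0,0,-30],"grip":85},{"rotation":[0,0,0],"translation":[0,0,-60],"grip":85},{"rotation":[0,0,0],"translation":[0,0,-85],"grip":85},{"rotation":[0,0,0],"translation":[0,0,-100],"grip":85},{"rotation":[0,0,0],"translation":[0,0,-104],"grip":85},{"rotation":[0,0,0],"translation":[0,0,-104],"grip":85},{"rotation":[0,0,0],"translation":[0,0,-104],"grip":10},{"rotation":[0,0,0],"translation":[0,0,-104],"grip":10},{"rotation":[0,0,0],"translation":[0,0,-104],"grip":10},{"rotation":[0,0,0],"translation":[0,0,-104],"grip":10},{"rotation":[0,0,0],"translation":[0,0,-104],"grip":10},{"rotation":[0,0,0],"translation":[0,0,-104],"grip":10},{"rotation":[0,0,0],"translation":[0,0,-104],"grip":10},{"rotation":[0,0,0],"translation":[0,0,-104],"grip":10}]' 85
```

```text
time: 3.25
ee_pos: [0.4399, -0.248, 0.0481]
tcp_rot: [179.9, -0.1, 5.7]
wrist_force: [-0.5, -1.7, 6.3]
opening: 0.0231
grasp_force: 85.1
```

```bash
python3 -m jog '[{"rotation":[0,0,0],"translation":[0,0,3],"grip":10},{"rotation":[0,0,0],"translation":[0,0,10],"grip":10},{"rotation":[0,0,0],"translation":[0,0,22],"grip":10},{"rotation":[0,0,0],"translation":[0,0,36],"grip":10},{"rotation":[0,0,0],"translation":[0,0,46],"grip":10},{"rotation":[0,0,0],"translation":[0,0,50],"grip":10},{"rotation":[0,0,0],"translation":[0,0,50],"grip":10}]' 85
python3 -m jog '[{"rotation":[0,0,0],"translation":[0,1,0],"grip":10},{"rotation":[0,0,0],"translation":[-1,4,0],"grip":10},{"rotation":[0,0,0.1],"translation":[-3,12,0],"grip":10},{"rotation":[0,0,0.2],"translation":[-7,27,0],"grip":10},{"rotation":[0,0,0.3],"translation":[-12,49,0],"grip":10},{"rotation":[0,0,0.4],"translation":[-19,76,0],"grip":10},{"rotation":[0,0,0.6],"translation":[-27,110,0],"grip":10},{"rotation":[0,0,0.8],"translation":[-37,149,0],"grip":10},{"rotation":[0,0,1.1],"translation":[-47,191,0],"grip":10},{"rotation":[0,0,1.3],"translation":[-58,234,0],"grip":10},{"rotation":[0,0,1.6],"translation":[-69,278,0],"grip":10},{"rotation":[0,0,1.8],"translation":[-79,320,0],"grip":10},{"rotation":[0,0,2.1],"translation":[-89,358,0],"grip":10},{"rotation":[0,0,2.3],"translation":[-97,392,0],"grip":10},{"rotation":[0,0,2.4],"translation":[-104,420,0],"grip":10},{"rotation":[0,0,2.5],"translation":[-109,441,0],"grip":10},{"rotation":[0,0,2.6],"translation":[-113,456,0],"grip":10},{"rotation":[0,0,2.7],"translation":[-115,464,0],"grip":10},{"rotation":[0,0,2.7],"translation":[-116,468,0],"grip":10},{"rotation":[0,0,2.7],"translation":[-116,468.5,0],"grip":10}]'
python3 - <<'E'
from h import *
for n in ("scene","side"):
    p,d=imaging.camera(n); cv2.imwrite(f"pics/{n}1.png",p[:,:,::-1]); np.savez(f"pics/{n}1.npz",p=p,d=d)
a=[cv2.imread(f'pics/{n}1.png') for n in ('scene','side')]
cv2.imwrite('pics/m1.png',np.vstack([cv2.resize(a[0][100:250,230:450],(586,400)),cv2.resize(a[1][150:370,230:520],(264,200))*1]) if 0 else np.hstack([cv2.resize(a[0][80:280,230:430],(400,400)),cv2.resize(a[1][140:380,240:480],(400,400))]))
E
```

```text
time: 3.95
ee_pos: [0.4398, -0.2478, 0.0982]
tcp_rot: [180.0, -0.1, 5.7]
wrist_force: [0.1, -0.4, -8.6]
opening: 0.0232
grasp_force: 83.7
time: 5.95
ee_pos: [0.3516, 0.0807, 0.0973]
tcp_rot: [-177.9, 0.1, 11.3]
wrist_force: [-1.1, -0.5, -8.9]
opening: 0.023
grasp_force: 85.6
```

View pics/m1.png

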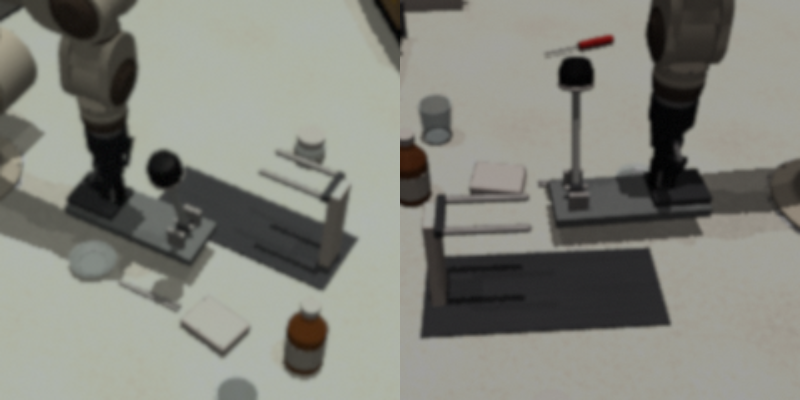

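```bash
python3 -c "
from h import *
o=readout.get_obs(); print(o['time'],o['q'].round(2),o['qd'].round(2),o['ee_pos'],o['tcp_rot'])"; python3 -m jog '[{"rotation":[0,0,0],"translation":[0,0,0],"grip":10}]'
```

```text
6.05 [ 11.25 -22.17 -28.64  83.58   2.14 179.95] [ 0.11 -0.03  0.02 -0.03  0.05  0.05] [0.35160703 0.08077336 0.09731317] [-1.77857620e+02  5.43164216e-02  1.13004501e+01]
time: 6.15
ee_pos: [0.3516, 0.0809, 0.0973]
tcp_rot: [-177.9, 0.1, 11.3]
wrist_force: [0.5, 0.6, -7.4]
opening: 0.0231
grasp_force: 85.6
```

```bash
python3 -m jog '[{"rotation":[-0.1,0,-0.3],"translation":[1,-3,0],"grip":10},{"rotation":[-0.3,0,-0.8],"translation":[4,-12,0],"grip":10},{"rotation":[-0.5,-0.1,-1.4],"translation":[10,-35,0],"grip":10},{"rotation":[-0.9,-0.1,-2.4],"translation":[19,-64,0],"grip":10},{"rotation":[-1.1,-0.2,-2.8],"translation":[29,-99,0],"grip":10},{"rotation":[-1.4,-0.2,-3.5],"translation":[39,-132,0],"grip":10},{"rotation":[-1.7,-0.3,-4.2],"translation":[48,-165,0],"grip":10},{"rotation":[-1.9,-0.3,-5.0],"translation":[57,-195,1],"grip":10},{"rotation":[-2.0,-0.3,-5.4],"translation":[63,-216,1],"grip":10},{"rotation":[-2.1,-0.3,-5.6],"translation":[67,-227,1],"grip":10},{"rotation":[-2.1,-0.3,-5.6],"translation":[68,-231,1],"grip":10},{"rotation":[-2.1,-0.3,-5.6],"translation":[68,-231,1],"grip":10},{"rotation":[-2.1,-0.3,-5.6],"translation":[68,-231,-15],"grip":10},{"rotation":[-2.1,-0.3,-5.6],"translation":[68,-231,-30],"grip":10},{"rotation":[-2.1,-0.3,-5.6],"translation":[68,-231,-40],"grip":10},{"rotation":[-2.1,-0.3,-5.6],"translation":[68,-231,-45],"grip":10}]'
```

```text
time: 7.75
ee_pos: [0.4188, -0.1494, 0.0509]
tcp_rot: [-179.9, 0.2, 5.8]
wrist_force: [0.4, 0.1, -7.2]
opening: 0.0231
grasp_force: 85.8
```

```bash
python3 -m jog '[{"rotation":[0,0,0],"translation":[0,0,-2],"grip":10},{"rotation":[0,0,0],"translation":[0,0,-3.5],"grip":10},{"rotation":[0,0,0],"translation":[0,0,-3.5],"grip":85},{"rotation":[0,0,0],"translation":[0,0,-3.5],"grip":85},{"rotation":[0,0,0],"translation":[0,0,-3.5],"grip":85},{"rotation":[0,0,0],"translation":[0,0,0],"grip":85},{"rotation":[0,0,0],"translation":[0,0,15],"grip":85},{"rotation":[0,0,0],"translation":[0,0,40],"grip":85},{"rotation":[0,0,0],"translation":[0,0,70],"grip":85},{"rotation":[0,0,8],"translation":[0,0,80],"grip":85},{"rotation":[0,0,16],"translation":[0,0,80],"grip":85},{"rotation":[0,0,24],"translation":[0,0,80],"grip":85},{"rotation":[0,0,32],"translation":[0,0,80],"grip":85},{"rotation":[0,0,40],"translation":[0,0,80],"grip":85},{"rotation":[0,0,48],"translation":[0,0,80],"grip":85},{"rotation":[0,0,56],"translation":[0,0,80],"grip":85},{"rotation":[0,0,64],"translation":[0,0,80],"grip":85},{"rotation":[0,0,72],"translation":[0,0,80],"grip":85},{"rotation":[0,0,80],"translation":[0,0,80],"grip":85},{"rotation":[0,0,88],"translation":[0,0,80],"grip":85}]'
python3 -m jog '[{"rotation":[0,0,8],"translation":[0,0,0],"grip":85},{"rotation":[0,0,16],"translation":[0,0,0],"grip":85},{"rotation":[0,0,24],"translation":[0,0,0],"grip":85},{"rotation":[0,0,32],"translation":[0,0,0],"grip":85},{"rotation":[0,0,40],"translation":[0,0,0],"grip":85},{"rotation":[0,0,48],"translation":[0,0,0],"grip":85},{"rotation":[0,0,56],"translation":[0,0,0],"grip":85},{"rotation":[0,0,64],"translation":[0,0,0],"grip":85},{"rotation":[0,0,72],"translation":[0,0,0],"grip":85},{"rotation":[0,0,80],"translation":[0,0,0],"grip":85},{"rotation":[0,0,88],"translation":[0,0,0],"grip":85},{"rotation":[0,0,92],"translation":[0,0,0],"grip":85}]'
cat > pose.py <<'E'
from h import *
np.set_printoptions(precision=4,suppress=True)
o=readout.get_obs(); e=o["ee_pos"]
for n in ("scene","side"):
    p,d=imaging.camera(n); P=deproj(n,d); z0=e[2]; 
    m=(d>0)&(np.hypot(P[...,0]-.47,P[...,1]+.14)<.3)&(P[...,2]>.014)&(P[...,2]<.032)
    nn,l,s,_=cv2.connectedComponentsWithStats(m.astype(np.uint8)); m=l==1+np.argmax(s[1:,4])
    r=cv2.minAreaRect((P[m][:,:2]*1000).astype(np.float32)); print(n,r); np.savez(f"pics/{n}2.npz",p=p,d=d)
print(e,o["tcp_rot"],o["q"].round(1))
E
python3 pose.py
```

```text
time: 9.75
ee_pos: [0.4198, -0.1502, 0.1329]
tcp_rot: [180.0, 0.1, 94.0]
wrist_force: [0.7, 0.2, -0.3]
opening: 0.0851
grasp_force: 0.0
time: 10.95
ee_pos: [0.4198, -0.1502, 0.133]
tcp_rot: [-180.0, 0.1, -174.0]
wrist_force: [-0.4, -0.5, 0.9]
opening: 0.0849
grasp_force: 0.0
scene ((476.1105651855469, -145.47605895996094), (271.51385498046875, 103.59489440917969), 5.078393936157227)
side ((472.4200134277344, -142.21644592285156), (267.3392028808594, 107.66334533691406), 5.544135093688965)
[ 0.4198 -0.1502  0.133 ] [-179.9501    0.113  -173.9775] [-19.7 -10.3 -15.5  84.7   0.  -25.7]
```

```bash
python3 -m jog '[{"rotation":[0,0,0],"translation":[0,0,-35],"grip":85},{"rotation":[0,0,0],"translation":[0,0,-65],"grip":85},{"rotation":[0,0,-0.2],"translation":[0,0,-82],"grip":85},{"rotation":[0,0,-0.2],"translation":[0,0,-86],"grip":85},{"rotation":[0,0,-0.2],"translation":[0,0,-86],"grip":10},{"rotation":[0,0,-0.2],"translation":[0,0,-86],"grip":10},{"rotation":[0,0,-0.2],"translation":[0,0,-86],"grip":10},{"rotation":[0,0,-0.2],"translation":[0,0,-86],"grip":10},{"rotation":[0,0,-0.2],"translation":[0,0,-86],"grip":10},{"rotation":[0,0,-0.2],"translation":[0,0,-86],"grip":10},{"rotation":[0,0,-0.2],"translation":[0,0,-86],"grip":10}]' 85
python3 -m jog '[{"rotation":[0,0,0],"translation":[0,0,3],"grip":10},{"rotation":[0,0,0],"translation":[0,0,12],"grip":10},{"rotation":[0,0,0],"translation":[0,0,25],"grip":10},{"rotation":[0,0,0],"translation":[0,0,38],"grip":10},{"rotation":[0,0,0],"translation":[0,0,47],"grip":10},{"rotation":[0,0,0],"translation":[0,0,50],"grip":10}]' 85
```

```text
time: 12.15
ee_pos: [0.4201, -0.1501, 0.0473]
tcp_rot: [-180.0, 0.2, -174.5]
wrist_force: [-0.9, 1.4, 4.6]
opening: 0.0231
grasp_force: 84.8
time: 12.75
ee_pos: [0.4202, -0.1503, 0.098]
tcp_rot: [-179.9, 0.2, -174.5]
wrist_force: [-0.2, -0.8, -8.7]
opening: 0.0233
grasp_force: 83.9
```

```bash
python3 -m jog '[{"rotation":[0,0,0],"translation":[0,0.5,0],"grip":10},{"rotation":[0,0,0],"translation":[-1,3,0],"grip":10},{"rotation":[0,0,0.1],"translation":[-3,10,0],"grip":10},{"rotation":[0,0,0.2],"translation":[-6,21,0],"grip":10},{"rotation":[0,0,0.3],"translation":[-10,38,0],"grip":10},{"rotation":[0,0,0.5],"translation":[-16,60,0],"grip":10},{"rotation":[0,0,0.7],"translation":[-23,87,0],"grip":10},{"rotation":[0,0,0.9],"translation":[-30,118,0],"grip":10},{"rotation":[0,0,1.2],"translation":[-39,151,0],"grip":10},{"rotation":[0,0,1.4],"translation":[-48,185,0],"grip":10},{"rotation":[0,0,1.7],"translation":[-57,220,0],"grip":10},{"rotation":[0,0,2.0],"translation":[-65,253,0],"grip":10},{"rotation":[0,0,2.2],"translation":[-73,284,0],"grip":10},{"rotation":[0,0,2.4],"translation":[-80,310,0],"grip":10},{"rotation":[0,0,2.6],"translation":[-86,332,0],"grip":10},{"rotation":[0,0,2.7],"translation":[-90,349,0],"grip":10},{"rotation":[0,0,2.8],"translation":[-93,361,0],"grip":10},{"rotation":[0,0,2.9],"translation":[-95,368,0],"grip":10},{"rotation":[0,0,2.9],"translation":[-95.7,370.5,0],"grip":10},{"rotation":[0,0,2.9],"translation":[-95.7,370.8,0],"grip":10}]'
cat > neck.py <<'E'
from h import *
from scipy.spatial.transform import Rotation as Ro
from scipy.optimize import minimize_scalar
DZ=0.0475   # TCP above foot underside
def foot(o):
    r=np.array(o["tcp_rot"],float); R=Ro.from_euler("xyz",r,degrees=True).as_matrix()@np.diag([-1,1,-1])
    return R,np.array(o["ee_pos"])-R@[0,0,DZ]
def proj(n,X):
    f,cx,cy,i=K(n); T=np.linalg.inv(np.array(i["extrinsics"])); c=T[:3,:3]@X+T[:3,3]; return np.array([cx+f*c[0]/c[2],cy+f*c[1]/c[2]])
def measure(n,save=None):
    o=readout.get_obs(); R,p0=foot(o); im,d=imaging.camera(n)
    if save: np.savez(save,p=im,d=d)
    L=(deproj(n,d)-p0)@R
    m=(d>0)&(abs(L[...,0]-.15)<.05)&(abs(L[...,1])<.11)&(L[...,2]>.205)&(L[...,2]<.30)&(im.max(2)<90)
    nn,l,s,_=cv2.connectedComponentsWithStats(m.astype(np.uint8)); k=1+np.argmax(s[1:,4]); m=l==k
    v,u=np.nonzero(m); c=np.array([(u.min()+u.max())/2,(v.min()+v.max())/2])*0+np.array([u.mean(),v.mean()])
    f=lambda q:((proj(n,p0+R@[.15,-.2*np.sin(q),.045+.2*np.cos(q)])-c)**2).sum()
    r=minimize_scalar(f,bounds=(-.4,.5),method="bounded"); return o["time"],r.x,r.fun**.5,len(u),R
E
python3 - <<'E'
from neck import *
np.set_printoptions(precision=4,suppress=True)
for n in ("scene","side"):
    t,q,e,N,R=measure(n,f"pics/{n}3.npz"); print(n,t,q,e,N)
o=readout.get_obs(); Rf,p0=foot(o); print(o["ee_pos"],o["tcp_rot"],p0)
D0=np.array([.463,.241,0]);a=np.radians(8.5);Rd=Ro.from_euler("z",a).as_matrix()
for n in ("scene","side"):
    A=np.load(f"pics/{n}3.npz"); P=deproj(n,A["d"]); L=(P-D0)@Rd; ok=A["d"]>0
    for s in (-1,1):
        m=ok&(L[...,0]>.12)&(L[...,0]<.2)&(L[...,2]>.178)&(L[...,2]<.195)&(abs(L[...,1]-s*.03)<.02)
        x,y=L[m][:,0],L[m][:,1]; print(n,"prong",s,m.sum(),np.polyfit(x-.15,y,1),y.min(),y.max(),np.median(L[m][:,2]))
    m=ok&(L[...,2]>.05)&(L[...,2]<.175)&(abs(L[...,0]-.245)<.04)&(abs(L[...,1])<.05)
    print(n,"pillar",m.sum(),L[m].min(0),L[m].max(0))
    F=(P-p0)@Rf; m=ok&(abs(F[...,2]-.022)<.006)&(abs(F[...,0]-.055)<.2)&(abs(F[...,1])<.1)
    r=cv2.minAreaRect((F[m][:,:2]*1000).astype(np.float32)); print(n,"foot in tool-foot frame",r,np.median(F[m][:,2]))
    mm=m&(F[...,0]>.08); print("tilt fit",np.linalg.lstsq(np.c_[F[m][:,:2],np.ones(m.sum())],F[m][:,2],rcond=None)[0])
E
```

```text
time: 14.75
ee_pos: [0.3236, 0.2207, 0.0962]
tcp_rot: [-180.0, 0.1, -171.6]
wrist_force: [0.6, 0.1, -8.4]
opening: 0.0231
grasp_force: 84.4
scene 14.75 0.2965595614492862 0.49745038773038847 252
side 14.8 0.27470505648987986 0.07764834953216704 516
[0.3238 0.2204 0.0963] [-179.9649    0.0635 -171.5982] [0.3239 0.2204 0.0488]
scene prong -1 72 [-0.0083 -0.0301] -0.03617347227530469 -0.022619503128498444 0.18665154791743876
scene prong 1 74 [-0.0029  0.0297] 0.023017547494928514 0.03952513949955662 0.18583462933002837
scene pillar 249 [ 0.2338 -0.0289  0.0503] [0.2579 0.0282 0.1746]
scene foot in tool-foot frame ((57.4105224609375, -1.7068862915039062), (108.85729217529297, 268.1529541015625), 89.65535736083984) 0.021841087447306617
tilt fit [-0.0018 -0.0002  0.022 ]
side prong -1 164 [-0.0065 -0.0234] -0.03153735311635974 -0.01849640618459799 0.18621363605777014
side prong 1 181 [0.0057 0.0363] 0.029072388247609948 0.04162710784168006 0.18621379756499012
side pillar 354 [ 0.2239 -0.0183  0.0501] [0.2541 0.0368 0.1748]
side foot in tool-foot frame ((53.82395935058594, 2.0491485595703125), (268.2119140625, 102.88819122314453), 0.029059940949082375) 0.02148836544193851
tilt fit [-0.0046 -0.0045  0.0219]
```

```bash
cat > est.py <<'E'
import sys; from neck import *
k,c,I=.26,.05,.008
def step(x,ph,dph,dt,G=.40):
    th,w,d=x; p=ph+d; a=(G*th-k*(th-p)-c*(w-dph))/I
    return np.array([th+w*dt+.5*a*dt*dt,w+a*dt,d])
def sim(x,ph0,rows,G=.40,stop=False,dt=.0025,row=.1):
    tr=[]; 
    for r in rows:
        for j in range(int(round(row/dt))):
            dph=(r-ph0)/row; ph=ph0+dph*dt*(j+1); x=step(x,ph,dph,dt,G)
            if stop and x[0]-ph>.28: x=np.array([.28+ph,dph,x[2]])
        ph0=r; tr.append(x[0])
    return x,tr
def Phi(T,G):
    x0=sim(np.zeros(3),0,[0],G,row=T)[0]; return np.array([sim(e,0,[0],G,row=T)[0]-x0 for e in np.eye(3)]).T
def zmode(x,G): 
    a=(G-k)/I;b=c/I;l=(-b+(b*b+4*a)**.5)/2; return (l+b)*x[0]+x[1]+(k/I)*x[2]/l , l
BIAS=dict(scene=.017,side=-.005)
def update(x,P,ph,cam):
    t,q,e,N,R=measure(cam); y=q-BIAS[cam]+ph   # absolute lean
    H=np.array([1.,0,0]); S=H@P@H+.005**2; Kg=P@H/S; inn=y-x[0]
    return x+Kg*inn,P-np.outer(Kg,H@P),(cam,round(t,2),round(q-BIAS[cam],4),round(e,2),N,round(inn,4))
E
cat > run.py <<'E'
# usage: run.py 'roll rows in deg' : predict, look, report, propose
from est import *
import os
s=json.load(open("st.json")); G=s["G"]; x=np.array(s["x"]);P=np.array(s["P"]);ph0=s["ph"]; rows=[np.radians(r) for r in json.loads(sys.argv[1])]
x,_=sim(x,ph0,rows,G,stop=s.get("stop",False)); F=Phi(.1*len(rows),G); P=F@P@F.T+len(rows)*np.diag([2e-5,1e-3,1e-6]); ph=rows[-1]
print("pred",x.round(4))
for cam in ("scene","side","scene"):
    x,P,m=update(x,P,ph,cam); print(*m); x,_=sim(x,ph,[ph],G,row=.05); F=Phi(.05,G); P=F@P@F.T+np.diag([1e-5,5e-4,5e-7])
json.dump(dict(G=G,x=x.tolist(),P=P.tolist(),ph=ph),open("st.json","w"))
R,p0=foot(readout.get_obs()); print("state th,w,bias",x.round(4),"ph",round(np.degrees(ph),2),"sd",np.sqrt(np.diag(P)).round(4),"meas roll",np.degrees(np.arcsin(R[2,1])).round(2),"p0",p0.round(4))
# propose: hold f for 3 rows and back to end value -bias
z=lambda f:zmode(sim(x,ph,[f,f,f,0],G)[0],G)[0]
z0,z1=z(0),z(.1); f=-z0/(z1-z0)*.1; xs,tr=sim(x,ph,[f,f,f,0,0,0,0,0],G); print("roll f deg",np.degrees(f).round(2),"then 0; lean trace",np.round(tr,3))
E
python3 - <<'E'
from est import *
from scipy.optimize import brentq
x0=np.array([.28,0,0])
for n1,n2,n3 in ((3,1,3),(3,3,3),(4,2,4),(4,4,4)):
    rows=lambda f:[-f*(i+1)/n1 for i in range(n1)]+[-f]*n2+[-f*(1-(i+1)/n3) for i in range(n3)]
    g=lambda f:zmode(sim(x0,0,rows(f),.4,True)[0],.4)[0]
    f=brentq(g,.05,.5); print(n1,n2,n3,np.degrees(f).round(2))
    for G in(.36,.4,.44): 
        x,tr=sim(x0,0,rows(f)+[0]*2,G,True); print(G,np.round(tr,3),x.round(3))
E
```

```text
3 1 3 8.85
0.36 [ 0.228  0.177  0.115  0.046 -0.008 -0.038 -0.045 -0.044 -0.048] [-0.048 -0.052  0.   ]
0.4 [ 0.228  0.177  0.121  0.059  0.012 -0.011 -0.012 -0.005 -0.002] [-0.002  0.019  0.   ]
0.44 [0.228 0.177 0.123 0.069 0.029 0.013 0.019 0.035 0.05 ] [0.05 0.15 0.  ]
3 3 3 7.1
0.36 [ 0.239  0.197  0.152  0.105  0.059  0.01  -0.032 -0.058 -0.067 -0.071
 -0.08 ] [-0.08  -0.107  0.   ]
0.4 [ 0.239  0.197  0.155  0.116  0.079  0.04   0.007 -0.01  -0.01  -0.005
 -0.002] [-0.002  0.016  0.   ]
0.44 [0.239 0.197 0.156 0.122 0.094 0.064 0.042 0.037 0.051 0.074 0.1  ] [0.1   0.273 0.   ]
4 2 4 7.69
0.36 [ 0.246  0.213  0.179  0.136  0.087  0.037 -0.009 -0.043 -0.065 -0.074
 -0.081 -0.091] [-0.091 -0.128  0.   ]
0.4 [ 0.246  0.213  0.179  0.143  0.103  0.063  0.027  0.003 -0.009 -0.009
 -0.004 -0.002] [-0.002  0.014  0.   ]
0.44 [0.246 0.213 0.179 0.145 0.113 0.081 0.056 0.044 0.045 0.061 0.086 0.114] [0.114 0.307 0.   ]
4 4 4 6.63
0.36 [ 0.251  0.222  0.193  0.16   0.124  0.088  0.049  0.005 -0.038 -0.072
 -0.096 -0.111 -0.125 -0.144] [-0.144 -0.213  0.   ]
0.4 [ 0.251  0.222  0.193  0.164  0.136  0.111  0.084  0.052  0.022  0.002
 -0.008 -0.008 -0.003 -0.002] [-0.002  0.012  0.   ]
0.44 [0.251 0.222 0.193 0.164 0.142 0.125 0.11  0.091 0.078 0.076 0.089 0.118
 0.158 0.207] [0.207 0.543 0.   ]
```

```bash
python3 -c "
import json; json.dump(dict(G=.40,x=[.28,0,0],P=[[1e-4,0,0],[0,2.5e-3,0],[0,0,1e-4]],ph=0,stop=True),open('st.json','w'))"
python3 -m jog '[{"rotation":[0,0,0],"translation":[-0.2,1.5,2],"grip":10},{"rotation":[0,0,0],"translation":[-0.4,3,2],"grip":10},{"rotation":[0,0,0],"translation":[-0.4,3,2],"grip":10},{"rotation":[-2.92,-0.44,0],"translation":[-0.4,3,2],"grip":10},{"rotation":[-5.84,-0.87,0],"translation":[-0.4,3,2],"grip":10},{"rotation":[-8.75,-1.30,0],"translation":[-0.4,3,2],"grip":10},{"rotation":[-8.75,-1.30,0],"translation":[-0.4,3,2],"grip":10},{"rotation":[-5.84,-0.87,0],"translation":[-0.4,3,2],"grip":10},{"rotation":[-2.92,-0.44,0],"translation":[-0.4,3,2],"grip":10},{"rotation":[0,0,0],"translation":[-0.4,3,2],"grip":10}]' && python3 run.py '[0,0,0,-2.95,-5.9,-8.85,-8.85,-5.9,-2.95,0]'
```

```text
time: 15.85
ee_pos: [0.3234, 0.2238, 0.0984]
tcp_rot: [179.8, 0.1, -171.5]
wrist_force: [-0.2, -0.2, -8.8]
opening: 0.023
grasp_force: 85.3
pred [-0.012   0.1024  0.    ]
scene 15.85 -0.0233 0.37 246 -0.0113
side 15.9 -0.0312 0.07 628 -0.0108
scene 15.95 -0.0208 0.51 246 0.0088
state th,w,bias [-0.0243 -0.0209 -0.0007] ph 0.0 sd [0.0065 0.05   0.0067] meas roll -0.02 p0 [0.3238 0.223  0.051 ]
roll f deg 1.47 then 0; lean trace [-0.02  -0.009  0.001  0.005  0.003  0.002  0.002  0.002]
```

```bash
python3 -m jog '[{"rotation":[1.48,0.22,0],"translation":[0,0,0],"grip":10},{"rotation":[1.48,0.22,0],"translation":[0,0,0],"grip":10},{"rotation":[1.48,0.22,0],"translation":[0,0,0],"grip":10},{"rotation":[0,0,0],"translation":[0,0,0],"grip":10},{"rotation":[0,0,0],"translation":[0,0,0],"grip":10},{"rotation":[0,0,0],"translation":[0,0,0],"grip":10},{"rotation":[0,0,0],"translation":[0,0,0],"grip":10}]' && python3 run.py '[1.5,1.5,1.5,0,0,0,0]'
```

```text
time: 16.7
ee_pos: [0.3234, 0.2239, 0.0982]
tcp_rot: [-180.0, 0.1, -171.5]
wrist_force: [0.0, 0.3, -7.8]
opening: 0.0231
grasp_force: 85.4
pred [ 0.0037  0.0017 -0.0007]
scene 16.7 0.0609 0.43 250 0.0573
side 16.75 0.0633 0.03 597 -0.0045
scene 16.8 0.0786 0.44 252 0.0066
state th,w,bias [0.0856 0.1971 0.0045] ph 0.0 sd [0.0062 0.0457 0.005 ] meas roll -0.02 p0 [0.3235 0.2237 0.0508]
roll f deg -6.12 then 0; lean trace [ 0.074  0.034 -0.008 -0.024 -0.015 -0.011 -0.01  -0.009]
```

```bash
python3 -m jog '[{"rotation":[-6.03,-0.9,0],"translation":[0,0,0],"grip":10},{"rotation":[-6.03,-0.9,0],"translation":[0,0,0],"grip":10},{"rotation":[-6.03,-0.9,0],"translation":[0,0,0],"grip":10},{"rotation":[0,0,0],"translation":[0,0,0],"grip":10},{"rotation":[0,0,0],"translation":[0,0,0],"grip":10}]' && python3 run.py '[-6.1,-6.1,-6.1,0,0]'
```

```text
time: 17.35
ee_pos: [0.3235, 0.2229, 0.0986]
tcp_rot: [179.8, 0.1, -171.7]
wrist_force: [-0.5, -0.8, -8.1]
opening: 0.0232
grasp_force: 87.4
pred [-0.0144  0.0571  0.0045]
scene 17.35 -0.0228 0.49 244 -0.0084
side 17.4 -0.0246 0.03 625 -0.0034
scene 17.45 -0.0115 0.42 247 0.0121
state th,w,bias [-0.0151  0.0136  0.0044] ph 0.0 sd [0.0061 0.0435 0.0045] meas roll -0.08 p0 [0.3237 0.2231 0.051 ]
roll f deg 0.27 then 0; lean trace [-0.013 -0.011 -0.008 -0.008 -0.008 -0.008 -0.008 -0.008]
```

```bash
python3 -m jog '[{"rotation":[0.3,0.04,0],"translation":[0,0,0],"grip":10},{"rotation":[0.3,0.04,0],"translation":[0,0,0],"grip":10},{"rotation":[0.3,0.04,0],"translation":[0,0,0],"grip":10},{"rotation":[0,0,0],"translation":[0,0,0],"grip":10},{"rotation":[0,0,0],"translation":[0,0,0],"grip":10}]' && python3 run.py '[0.3,0.3,0.3,0,0]'
```

```text
time: 18.0
ee_pos: [0.3234, 0.2239, 0.0982]
tcp_rot: [-179.9, 0.1, -171.6]
wrist_force: [-0.0, 0.1, -7.6]
opening: 0.0234
grasp_force: 87.4
pred [-0.0067  0.0003  0.0044]
scene 18.0 -0.014 0.36 244 -0.0074
side 18.05 -0.0191 0.04 627 -0.0044
scene 18.1 -0.0144 0.55 244 0.0049
state th,w,bias [-0.0172 -0.0208  0.0038] ph 0.0 sd [0.0061 0.0431 0.0043] meas roll -0.03 p0 [0.3235 0.2238 0.0508]
roll f deg 0.66 then 0; lean trace [-0.016 -0.012 -0.007 -0.005 -0.006 -0.007 -0.007 -0.007]
```

```bash
python3 -m jog '[{"rotation":[0.6,0.09,0],"translation":[0,0,0],"grip":10},{"rotation":[0.6,0.09,0],"translation":[0,0,0],"grip":10},{"rotation":[0.6,0.09,0],"translation":[0,0,0],"grip":10},{"rotation":[0,0,0],"translation":[0,0,0],"grip":10},{"rotation":[0,0,0],"translation":[0,0,0],"grip":10},{"rotation":[0,0,0],"translation":[0,0,0],"grip":10}]' && python3 run.py '[0.6,0.6,0.6,0,0,0]'
```

```text
time: 18.75
ee_pos: [0.3234, 0.2238, 0.0983]
tcp_rot: [-180.0, 0.1, -171.6]
wrist_force: [0.4, 0.3, -8.0]
opening: 0.023
grasp_force: 87.3
pred [-0.0099 -0.0089  0.0038]
scene 18.75 -0.0262 0.35 244 -0.0163
side 18.8 -0.0356 0.05 634 -0.0074
scene 18.85 -0.0302 0.37 249 0.007
state th,w,bias [-0.0359 -0.0648  0.0026] ph 0.0 sd [0.0061 0.0437 0.0042] meas roll -0.03 p0 [0.3235 0.2237 0.0508]
roll f deg 2.02 then 0; lean trace [-0.032 -0.019 -0.005  0.    -0.003 -0.004 -0.004 -0.005]
```

```bash
python3 -m jog '[{"rotation":[1.98,0.29,0],"translation":[0,0,0],"grip":10},{"rotation":[1.98,0.29,0],"translation":[0,0,0],"grip":10},{"rotation":[1.98,0.29,0],"translation":[0,0,0],"grip":10},{"rotation":[0,0,0],"translation":[0,0,0],"grip":10},{"rotation":[0,0,0],"translation":[0,0,0],"grip":10},{"rotation":[0,0,0],"translation":[0,0,0],"grip":10}]' && python3 run.py '[2.0,2.0,2.0,0,0,0]'
```

```text
time: 19.5
ee_pos: [0.3234, 0.224, 0.0982]
tcp_rot: [-180.0, 0.1, -171.5]
wrist_force: [0.3, 0.2, -8.2]
opening: 0.0231
grasp_force: 87.3
pred [-0.0049 -0.0101  0.0026]
scene 19.5 -0.012 0.49 247 -0.0071
side 19.55 -0.0211 0.04 629 -0.0079
scene 19.6 -0.0163 0.44 244 0.005
state th,w,bias [-0.02   -0.0392  0.0019] ph 0.0 sd [0.0061 0.0437 0.0043] meas roll -0.01 p0 [0.3235 0.2237 0.0508]
roll f deg 1.1 then 0; lean trace [-0.018 -0.011 -0.004 -0.001 -0.002 -0.003 -0.003 -0.003]
```

```bash
python3 -m jog '[{"rotation":[1.09,0.16,0],"translation":[0,0,0],"grip":10},{"rotation":[1.09,0.16,0],"translation":[0,0,0],"grip":10},{"rotation":[1.09,0.16,0],"translation":[0,0,0],"grip":10},{"rotation":[0,0,0],"translation":[0,0,0],"grip":10},{"rotation":[0,0,0],"translation":[0,0,0],"grip":10},{"rotation":[0,0,0],"translation":[0,0,0],"grip":10}]' && python3 run.py '[1.1,1.1,1.1,0,0,0]'
```

```text
time: 20.25
ee_pos: [0.3234, 0.2239, 0.0983]
tcp_rot: [-180.0, 0.1, -171.6]
wrist_force: [0.3, -0.5, -9.1]
opening: 0.023
grasp_force: 87.4
pred [-0.0032 -0.0046  0.0019]
scene 20.25 0.0046 0.31 247 0.0078
side 20.3 -0.0033 0.02 621 -0.0085
scene 20.35 0.0028 0.24 244 0.004
state th,w,bias [0.0015 0.006  0.0022] ph 0.0 sd [0.0061 0.0437 0.0043] meas roll -0.02 p0 [0.3235 0.2238 0.0508]
roll f deg -0.33 then 0; lean trace [ 0.001 -0.002 -0.004 -0.005 -0.004 -0.004 -0.004 -0.004]
```

```bash
python3 -m jog '[{"rotation":[-0.3,-0.04,0],"translation":[0,0,0],"grip":10},{"rotation":[-0.3,-0.04,0],"translation":[0,0,0],"grip":10},{"rotation":[-0.3,-0.04,0],"translation":[0,0,0],"grip":10},{"rotation":[0,0,0],"translation":[0,0,0],"grip":10},{"rotation":[0,0,0],"translation":[0,0,0],"grip":10},{"rotation":[0,0,0],"translation":[0,0,0],"grip":10},{"rotation":[0,0,0],"translation":[0,0,0],"grip":10}]' && python3 run.py '[-0.3,-0.3,-0.3,0,0,0,0]'
```

```text
time: 21.1
ee_pos: [0.3235, 0.2237, 0.0984]
tcp_rot: [-180.0, 0.1, -171.6]
wrist_force: [-0.4, -0.3, -7.9]
opening: 0.0231
grasp_force: 87.4
pred [-0.0024  0.0041  0.0022]
scene 21.1 -0.0024 0.31 248 0.0
side 21.15 -0.0074 0.0 616 -0.0053
scene 21.2 -0.0021 0.28 249 0.0045
state th,w,bias [-0.0037  0.0002  0.0021] ph 0.0 sd [0.0062 0.0444 0.0043] meas roll -0.03 p0 [0.3235 0.2237 0.0508]
roll f deg -0.02 then 0; lean trace [-0.004 -0.004 -0.004 -0.004 -0.004 -0.004 -0.004 -0.004]
```

```bash
python3 -m jog '[{"rotation":[0,0,0],"translation":[0,0,0],"grip":10},{"rotation":[0,0,0],"translation":[0,0,0],"grip":10},{"rotation":[0,0,0],"translation":[0,0,0],"grip":10},{"rotation":[0,0,0],"translation":[0,0,0],"grip":10},{"rotation":[0,0,0],"translation":[0,0,0],"grip":10},{"rotation":[0,0,0],"translation":[0,0,0],"grip":10},{"rotation":[0,0,0],"translation":[0,0,0],"grip":10}]' && python3 run.py '[0,0,0,0,0,0,0]'
```

```text
time: 21.95
ee_pos: [0.3235, 0.2237, 0.0983]
tcp_rot: [-180.0, 0.1, -171.6]
wrist_force: [-0.5, 0.2, -9.0]
opening: 0.0231
grasp_force: 87.4
pred [-0.0029  0.0022  0.0021]
scene 21.95 -0.003 0.28 249 -0.0001
side 22.0 -0.0077 0.0 618 -0.0047
scene 22.05 -0.0014 0.27 248 0.0056
state th,w,bias [-0.0033  0.003   0.0022] ph 0.0 sd [0.0062 0.0445 0.0044] meas roll -0.02 p0 [0.3235 0.2237 0.0508]
roll f deg -0.06 then 0; lean trace [-0.003 -0.004 -0.004 -0.004 -0.004 -0.004 -0.004 -0.004]
```

```bash
python3 -m jog '[{"rotation":[0,0,0],"translation":[0,0,0],"grip":10},{"rotation":[0,0,0],"translation":[0,0,0],"grip":10},{"rotation":[0,0,0],"translation":[0,0,0],"grip":10},{"rotation":[0,0,0],"translation":[0,0,0],"grip":10},{"rotation":[0,0,0],"translation":[0,0,0],"grip":10},{"rotation":[0,0,0],"translation":[0,0,0],"grip":10},{"rotation":[0,0,0],"translation":[0,0,0],"grip":10}]' && python3 run.py '[0,0,0,0,0,0,0]'
```

```text
time: 22.8
ee_pos: [0.3235, 0.2237, 0.0983]
tcp_rot: [-180.0, 0.1, -171.6]
wrist_force: [-0.5, 0.7, -7.8]
opening: 0.0234
grasp_force: 87.4
pred [-0.      0.0086  0.0022]
scene 22.8 -0.0017 0.29 253 -0.0017
side 22.85 -0.0071 0.04 618 -0.0057
scene 22.9 -0.0016 0.28 251 0.0046
state th,w,bias [-0.0032  0.0006  0.0021] ph 0.0 sd [0.0062 0.0445 0.0044] meas roll -0.02 p0 [0.3235 0.2237 0.0508]
roll f deg -0.04 then 0; lean trace [-0.003 -0.004 -0.004 -0.004 -0.004 -0.004 -0.004 -0.004]
```

```bash
python3 -m jog '[{"rotation":[0,0,0],"translation":[0,0,0],"grip":10},{"rotation":[0,0,0],"translation":[0,0,0],"grip":10},{"rotation":[0,0,0],"translation":[0,0,0],"grip":10},{"rotation":[0,0,0],"translation":[0,0,0],"grip":10},{"rotation":[0,0,0],"translation":[0,0,0],"grip":10},{"rotation":[0,0,0],"translation":[0,0,0],"grip":10},{"rotation":[0,0,0],"translation":[0,0,0],"grip":10},{"rotation":[0,0,0],"translation":[0,0,0],"grip":10}]' && python3 run.py '[0,0,0,0,0,0,0,0]'
python3 - <<'E'
from neck import *
o=readout.get_obs(); R,p0=foot(o); D0=np.array([.463,.241,0]);a=np.radians(8.5);Rd=Ro.from_euler("z",a).as_matrix()
print("lamp in dock",((p0-D0)@Rd).round(4)); print("world move for dx=.139:",(Rd@[.139,0,0]).round(4))
E
```

```text
time: 23.75
ee_pos: [0.3235, 0.2237, 0.0983]
tcp_rot: [-180.0, 0.1, -171.6]
wrist_force: [0.3, -0.3, -7.9]
opening: 0.023
grasp_force: 87.4
pred [-0.0007  0.0066  0.0021]
scene 23.75 -0.0009 0.33 254 -0.0002
side 23.8 -0.0077 0.02 617 -0.0071
scene 23.85 -0.0007 0.29 252 0.006
state th,w,bias [-0.0027  0.0011  0.002 ] ph 0.0 sd [0.0062 0.0452 0.0044] meas roll -0.03 p0 [0.3235 0.2237 0.0508]
roll f deg -0.06 then 0; lean trace [-0.003 -0.003 -0.004 -0.004 -0.004 -0.004 -0.004 -0.004]
lamp in dock [-0.1405  0.0035  0.0508]
world move for dx=.139: [0.1375 0.0205 0.    ]
```

```bash
python3 -m jog '[{"rotation":[0,0,0],"translation":[3.0,0.44,0],"grip":10},{"rotation":[0,0,0],"translation":[9.9,1.48,0],"grip":10},{"rotation":[0,0,0],"translation":[19.8,2.96,0],"grip":10},{"rotation":[0,0,0],"translation":[31.6,4.73,0],"grip":10},{"rotation":[0,0,0],"translation":[43.5,6.5,0],"grip":10},{"rotation":[0,0,0],"translation":[54.4,8.13,0],"grip":10},{"rotation":[0,0,0],"translation":[61.3,9.16,0],"grip":10},{"rotation":[0,0,0],"translation":[64.3,9.6,0],"grip":10}]' && python3 run.py '[0,0,0,0,0,0,0,0]'
```

```text
time: 24.7
ee_pos: [0.3885, 0.2333, 0.0981]
tcp_rot: [-180.0, 0.0, -171.6]
wrist_force: [0.1, 0.7, -8.6]
opening: 0.0232
grasp_force: 87.4
pred [0.0012 0.0105 0.002 ]
scene 24.7 -0.0052 0.28 253 -0.0064
side 24.75 -0.0113 0.02 628 -0.006
scene 24.8 -0.0062 0.44 254 0.0047
state th,w,bias [-0.0085 -0.0123  0.0017] ph 0.0 sd [0.0062 0.0452 0.0045] meas roll -0.04 p0 [0.3877 0.2332 0.0507]
roll f deg 0.36 then 0; lean trace [-0.008 -0.006 -0.003 -0.002 -0.003 -0.003 -0.003 -0.003]
```

```bash
python3 -m jog '[{"rotation":[0.35,0.05,0],"translation":[3.0,0.44,0],"grip":10},{"rotation":[0.35,0.05,0],"translation":[11.9,1.77,0],"grip":10},{"rotation":[0.35,0.05,0],"translation":[23.7,3.55,0],"grip":10},{"rotation":[0,0,0],"translation":[37.6,5.62,0],"grip":10},{"rotation":[0,0,0],"translation":[51.4,7.69,0],"grip":10},{"rotation":[0,0,0],"translation":[62.3,9.31,0],"grip":10},{"rotation":[0,0,0],"translation":[70.2,10.49,0],"grip":10},{"rotation":[0,0,0],"translation":[74.2,11.08,0],"grip":10}]' && python3 run.py '[0.35,0.35,0.35,0,0,0,0,0]' && python3 - <<'E'
from neck import *
np.set_printoptions(precision=4,suppress=True)
A={n:imaging.camera(n) for n in ("scene","side")}
o=readout.get_obs(); R,p0=foot(o); D0=np.array([.463,.241,0]);Rd=Ro.from_euler("z",np.radians(8.5)).as_matrix(); print("lamp in dock",(p0-D0)@Rd)
for n,(p,d) in A.items():
    cv2.imwrite(f"pics/{n}4.png",p[:,:,::-1]); L=(deproj(n,d)-D0)@Rd; ok=d>0
    b=lambda lo,hi,s,w:np.median(L[ok&(L[...,0]>.12)&(L[...,0]<.18)&(L[...,2]>lo)&(L[...,2]<hi)&(abs(L[...,1]-s)<w)][:,1])
    print(n,"prongs y",b(.178,.195,-.03,.018),b(.178,.195,.033,.016),"tube y",b(.205,.24,0,.02),"tube at prong",b(.165,.2,.003,.012))
E
```

```text
time: 25.65
ee_pos: [0.4627, 0.2444, 0.0981]
tcp_rot: [-180.0, 0.1, -171.6]
wrist_force: [0.2, 0.1, -8.3]
opening: 0.0228
grasp_force: 87.3
pred [-0.0036 -0.0013  0.0017]
scene 25.65 0.0032 0.41 264 0.0067
side 25.7 -0.0058 0.21 640 -0.0097
scene 25.75 0.0029 0.27 267 0.0069
state th,w,bias [0.0006 0.0056 0.0019] ph 0.0 sd [0.0063 0.0453 0.0045] meas roll -0.03 p0 [0.4619 0.2443 0.0507]
roll f deg -0.25 then 0; lean trace [ 0.    -0.002 -0.004 -0.004 -0.004 -0.004 -0.004 -0.004]
lamp in dock [-0.0009  0.0035  0.0508]
scene prongs y -0.030128985785981416 0.03040203290444392 tube y -0.0014461844876521091 tube at prong -0.0019142159802902424
side prongs y -0.022642714986444254 0.036759400277082126 tube y 0.009692053251267605 tube at prong 0.010064991955603692
```

```bash
python3 -m jog '[{"rotation":[-0.2,-0.03,0],"translation":[0,0,-3],"grip":10},{"rotation":[-0.2,-0.03,0],"translation":[0,0,-9],"grip":10},{"rotation":[-0.2,-0.03,0],"translation":[0,0,-17],"grip":10},{"rotation":[0,0,0],"translation":[0,0,-25],"grip":10},{"rotation":[0,0,0],"translation":[0,0,-32],"grip":10},{"rotation":[0,0,0],"translation":[0,0,-37],"grip":10},{"rotation":[0,0,0],"translation":[0,0,-40],"grip":10},{"rotation":[0,0,0],"translation":[0,0,-41.5],"grip":10}]' && python3 run.py '[-0.2,-0.2,-0.2,0,0,0,0,0]'
```

```text
time: 26.7
ee_pos: [0.4619, 0.2443, 0.0565]
tcp_rot: [-180.0, 0.1, -171.6]
wrist_force: [-0.2, -0.0, -7.8]
opening: 0.023
grasp_force: 87.3
pred [0.0008 0.0094 0.0019]
scene 26.7 0.0014 0.66 262 0.0006
side 26.75 -0.0159 0.14 631 -0.0179
scene 26.8 -0.0005 0.58 263 0.0131
state th,w,bias [-0.0057 -0.01    0.0018] ph 0.0 sd [0.0063 0.0453 0.0045] meas roll -0.02 p0 [0.4621 0.2444 0.0095]
roll f deg 0.19 then 0; lean trace [-0.006 -0.004 -0.003 -0.003 -0.003 -0.003 -0.003 -0.003]
```

```bash
python3 -m jog '[{"rotation":[0.2,0.03,0],"translation":[0,0,-1],"grip":10},{"rotation":[0.2,0.03,0],"translation":[0,0,-2],"grip":10},{"rotation":[0,0,0],"translation":[0,0,-3],"grip":10},{"rotation":[0,0,0],"translation":[0,0,-3.6],"grip":10},{"rotation":[0,0,0],"translation":[0,0,-3.6],"grip":10}]' && python3 run.py '[0.2,0.2,0,0,0]'
```

```text
time: 27.35
ee_pos: [0.462, 0.2444, 0.0534]
tcp_rot: [-180.0, 0.1, -171.6]
wrist_force: [-0.8, -0.2, -6.5]
opening: 0.023
grasp_force: 87.9
pred [-0.0049 -0.0044  0.0018]
scene 27.35 0.0046 0.35 266 0.0095
side 27.4 -0.006 0.29 615 -0.0112
scene 27.45 0.0058 0.38 267 0.009
state th,w,bias [0.0031 0.0142 0.0024] ph 0.0 sd [0.0061 0.0432 0.0044] meas roll -0.03 p0 [0.4621 0.2444 0.0059]
roll f deg -0.48 then 0; lean trace [ 0.002 -0.001 -0.004 -0.006 -0.005 -0.005 -0.005 -0.005]
```

```bash
python3 -m jog '[{"rotation":[0,0,0],"translation":[0,0,-0.5],"grip":10},{"rotation":[0,0,0],"translation":[0,0,-0.8],"grip":10},{"rotation":[0,0,0],"translation":[0,0,-0.8],"grip":85},{"rotation":[0,0,0],"translation":[0,0,-0.8],"grip":85},{"rotation":[0,0,0],"translation":[0,0,-0.8],"grip":85},{"rotation":[0,0,0],"translation":[0,0,-0.8],"grip":85},{"rotation":[0,0,0],"translation":[0,0,-0.8],"grip":85}]' && python3 - <<'E'
from neck import *
np.set_printoptions(precision=4,suppress=True)
for n in ("scene","side","scene"): print(n,measure(n,f"pics/{n}5.npz")[:4])
o=readout.get_obs(); print(o["opening"],o["wrist_force"],o["grasp_force"])
D0=np.array([.463,.241,0]);Rd=Ro.from_euler("z",np.radians(8.5)).as_matrix()
for n in ("scene","side"):
    A=np.load(f"pics/{n}5.npz"); L=(deproj(n,A["d"])-D0)@Rd; m=(A["d"]>0)&(abs(L[...,2]-.028)<.005)&(abs(L[...,0]-.055)<.2)&(abs(L[...,1])<.1)
    r=cv2.minAreaRect((L[m][:,:2]*1000).astype(np.float32)); print(n,r,np.linalg.lstsq(np.c_[L[m][:,:2],np.ones(m.sum())],L[m][:,2],rcond=None)[0])
a=[np.load(f"pics/{n}5.npz")["p"][:,:,::-1] for n in ("scene","side")]
cv2.imwrite('pics/m5.png',np.hstack([cv2.resize(a[0][80:240,280:440],(400,400)),cv2.resize(a[1][170:370,220:420],(400,400))]))
E
```

```text
time: 28.2
ee_pos: [0.4621, 0.2444, 0.0525]
tcp_rot: [-180.0, 0.1, -171.6]
wrist_force: [1.3, -1.0, 0.9]
opening: 0.0848
grasp_force: 0.0
scene (28.2, np.float64(0.025319592969666318), np.float64(0.27440450589608933), 268)
side (28.25, np.float64(0.0022599083606405215), np.float64(0.3252224894423153), 623)
scene (28.3, np.float64(0.027019323597737194), np.float64(0.2914956836641931), 263)
0.08488097716434673 [0.1222 0.4118 0.1277] 0.0
scene ((89.30300903320312, 2.073657989501953), (108.6037368774414, 330.5386047363281), 89.81111145019531) [-0.0016  0.0039  0.0281]
side ((85.30841064453125, 5.247272491455078), (102.22220611572266, 333.9414367675781), 89.88265991210938) [ 0.0002 -0.003   0.0278]
```

View pics/m5.png

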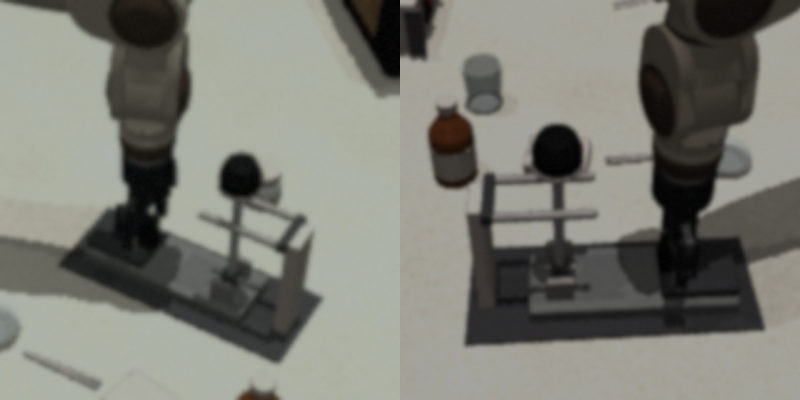

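The picture shows the foot flat on the plate, left panel from about (90,220) to (260,320). The neck stands upright between the prongs at (240,220), and the fingers are open around the fin with no force on them.

```bash
python3 -c "
from workcell import bot
print(bot.job_done())"
```

```text
the job is handed in; nothing more can be done
None
```

The lamp is parked flat on the dock plate with its neck upright between the prongs and the gripper open. By my camera estimates the neck balanced freely for about 6.6 s away from the dock first. I handed the job in at about 28 s, but the hand-in call returned no verdict.

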